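Right the oil tin that toppled against the cash box

ROBOT

A 6-joint arm with a two-finger parallel gripper is mounted at the origin on a cart in front of the work surface, level with it; the furniture and walls round the work are solid. World frame = base frame: x ahead of the robot, y to its left, z up, the work surface at z = 0. Lengths are in mm, angles in rad, forces in N, time in s.
With the tool pointing down it reaches from about 350 to 975 mm from the base axis. Payload 7.1 kg.
Tool frame: the origin (TCP) lies on the centre line of the jaws, within the pads' length; the fingertips stand 8 mm ahead of it and the grasp point (between the pads) lies 11 mm behind it; x points along the fingers, z is the direction in which the jaws open and shut, and the axes are right-handed (so a half turn about x gives the same grasp; the last joint's range is limited). The gripper opens to 88 mm and grips with 3 to 60 N. Pads are 20 mm wide; open, the fingers measure 115 mm over their backs; the gripper's body (75 mm by 178 mm) begins 61 mm behind the grasp point.
Start: joints at [1.153, 0.423, 1.63, -0, 1.089, -0.019], TCP at [242.663, 575.951, 230.675] pointing down, gripper open.
Joint ranges: [-3, 3], [-0.9, 2.11], [0.09, 2.58], [-1.31, 4.45], [0.11, 2.69], [-2.54, 2.54]. Speed limits (rad/s): [2.39, 2.39, 3.01, 3.14, 3.14, 3.14].

INTERFACE

Orientations are given as a rotation vector (axis times angle).
In Python, from workcell import status, get_image, camera_params, close_job gives the robot as it stands. The module is installed in compiled form; this text tells all that it offers.
- The arm moves only by the tool apply_moves, never from a script. Its argument "increments" is a list of rows, each a list of 7 numbers: the closure in counts, from 0 (fully open) to 255 (shut), then the shift along the tool's x, y, z in mm, then the turn, a rotation vector about the tool's x, y, z in degrees. A call has exactly 8 rows; each row shifts and turns the commanded pose from where the row before left it, along the tool's axes as they then stand; what a row does not reach is not made up. A row lasts 1/8 s, in which the tool goes at most 62.5 mm and 10.7 degrees, less where a joint would pass 70% of its speed; a pose out of reach is approached as far as the arm can. A call with a gripper value outside its range is refused whole. The fingers move at their own pace and stop on an object; the grip force is fixed at half the most. Time passes only in rows, so rows that do not move let the fingers close, or fill a call up. It gives the time, the measured TCP pose, the force and the opening at its end, in the units of the state.
- status.get_obs(): the state, without advancing time (a new reading comes with each control period).
- get_image(name): name is "side" or "top" or "wrist"; returns the picture (400x640x3 uint8, red, green, blue); there is no depth.
- camera_params(name): a dict with "camera_matrix" (3x3 intrinsics, pixels), "rvec" (rotation vector, rad) and "tvec" (3), from world to camera coordinates, as OpenCV has them; the wrist camera has in their place "T_tool_cam" (4x4, takes a point from camera to tool coordinates, whose origin is the TCP and whose axes are the tool frame's). Camera axes: x right, y down, z forward; pixel columns grow to the right and rows downward; lengths in mm; the calibration is good to about 2 mm. A picture is of the moment at which its call begins: read the wrist's pose just before it. camera_params takes no time and is no camera call.
- close_job(): hands the job in, once; it reports no verdict.
The state is a dict: "t": time; "qpos": joint angles; "qvel": joint speeds; "joint_torque": joint torques, N m; "ee_pos": TCP position; "orientation": TCP orientation; "ft_force": force on the tool from outside, world axes, zero at the start; "moment": the same for the moment, N m; "width": finger opening in mm.
Only numpy, scipy, OpenCV 4.12 (cv2) and the standard library are available. Lean on these libraries where they do the work, as an engineer would, in place of code of your own. Each camera call takes 0.05 s, during which the arm holds its last target.

TASK

The yellow oil tin has toppled and its top end is propped against the front of the black cash box. Push its foot in along the bench so that its top end rides up the box and the tin stands upright on its base, close in front of the box (no more than a finger's breadth of gap). Do not pick the tin up off the bench, and leave the blue tin standing where it is.

Things in the scene. Friction and masses are not known exactly. Their poses are not given: they have to be found in the camera images.
- oil_tin: yellow oil tin, red cap, rigid, loose, 0.15 kg: 30 mm thick (x), 56 wide (y), 110 high (z, base to cap) plus 7 mm cap. Origin: centre of its base. At the start it leans 35 deg from upright: top edge on the box's front, box-side base edge on the bench 63 mm before the box; the other base edge, toward the robot, hangs 17 mm up, 88 mm before the box. Its y lies along the box's front
- thinner_tin: blue tin with a white cap, same size and frame, loose, standing upright beside the yellow tin, to its left or right, about 104 mm between their middles along the box's front. To be left alone
- cash_box: black cash box that the yellow tin leans on, fixed: 100 mm deep (x), 190 wide (y), 125 high. Origin: centre of its underside; its x points backwards, away from the robot; its flat upright front face lies at x = -49 mm. Turned by up to 12 degrees. (Keep the arm clear of the fixed lamp: its shade hangs 0.48 to 0.63 m ahead of the robot, 0.22 to 0.39 m left, from 0.49 m above the bench up)
Mind the look-alikes: they are no part of the job. Several things have the shape of the oil_tin; the one meant has the colours described above.

How it is judged (in metres and radians):
At the end, for the whole second after the job is handed in: The yellow tin stands upright (within 10 degrees) on its base on the bench, at rest, in front of the cash box's front face with a gap of at most about 20 mm to it; the blue tin still stands upright (within 10 degrees), within 20 mm of where it was (angle between each of oil_tin, thinner_tin's own z axis and vertical below 0.17 rad and height (world z) of oil_tin below 0.006 m and x of oil_tin in the frame of cash_box between -0.086 and -0.05 m and y of oil_tin in the frame of cash_box between -0.095 and 0.095 m and linear speed of oil_tin below 0.02 m/s and distance of thinner_tin from where it was at the start of the episode below 0.02 m); the robot touches nothing.
It fails at once if the yellow tin is picked up: the middle of its base rises more than 35 mm off the bench (height (world z) of oil_tin above 0.035 m).
It fails at once if the blue tin is tipped by more than 20 degrees or shifted by more than 20 mm (angle between thinner_tin's own z axis and vertical above 0.35 rad or distance of thinner_tin from where it was at the start of the episode above 0.02 m).
It also fails if it takes over 40 s, if anything falls off the work surface, if the arm or the gripper's body presses on something with over 40 N, if the wrist force passes 120 N, or if a joint passes its speed limit or range.

## Working session

There is one attempt and no reset: what is moved stays moved. The work goes in short steps, Python scripts to look and compute and a tool call to move; the robot and the scene stay as the last step left them, time stands still between calls to the robot, and variables do not carry over. Pictures are saved under pics/ and viewed, and the job is handed in when it is done.

Besides the shell and the picture viewer there is one more tool, called as a command line: name --pt "numbers of a row" for each row, then --argument value for the rest. apply_moves: Moves the arm, as the interface text tells. Its arguments: {"type":"object","properties":{"increments":{"type":"array"}},"required":["increments"]}

```bash
mkdir -p pics
python3 - <<'E'
from workcell import status,get_image,camera_params
import cv2,numpy as np
o=status.get_obs()
for k in ('t','ee_pos','orientation','width','ft_force'): print(k,o[k])
for n in ('side','top'):
    cv2.imwrite(f'pics/{n}0.png',get_image(n)[:,:,::-1]); p=camera_params(n)
    R=cv2.Rodrigues(np.array(p['rvec'],float))[0]; print(n,p['camera_matrix'],-R.T@np.array(p['tvec']).ravel(),R)
print(cv2.Rodrigues(np.array(o['orientation']))[0].round(3))
E
```

```text
t 0.0
ee_pos [242.46444439 575.45705927 229.91005308]
orientation [-0.91144915  1.37322307  0.91005212]
width 87.81292982418888
ft_force [-0.33986359 -0.50531519  0.21155594]
side [[426.5974568    0.         318.96390034]
 [  0.         426.5974568  202.56776763]
 [  0.           0.           1.        ]] [ 74.71118671 242.31654365 645.41387397] [[-0.70124638 -0.71268718 -0.0181796 ]
 [-0.49493034  0.50502239 -0.7071042 ]
 [ 0.5131252  -0.48685662 -0.70687563]]
top [[442.06267704   0.         314.01370544]
 [  0.         442.06267704 202.01831554]
 [  0.           0.           1.        ]] [ 453.39778842 -147.02484537  874.08962785] [[-0.02773354 -0.99934327  0.02332106]
 [-0.99322779  0.0249156  -0.11348029]
 [ 0.11282471 -0.02631033 -0.99326651]]
[[-0.001 -0.922  0.388]
 [-0.001  0.388  0.922]
 [-1.     0.    -0.002]]
```

View pics/side0.png

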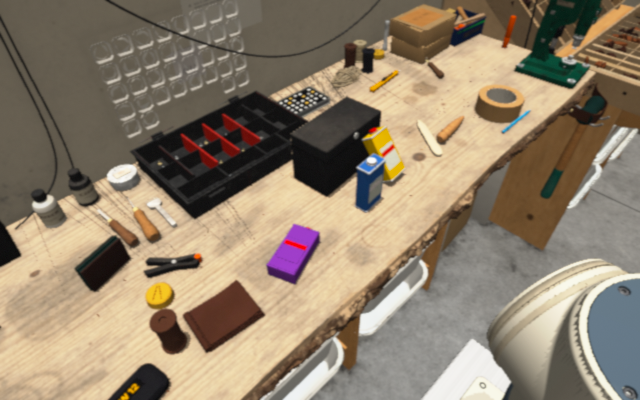

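View pics/top0.png

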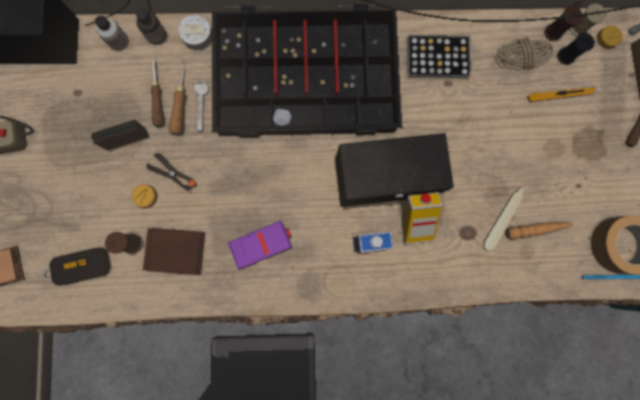

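The top view shows the box around (395,170), the yellow tin leaning on its front at (422,217), and the blue tin to its left at (375,242). I'll measure these next.

```bash
cat > h.py <<'E'
import cv2,numpy as np
from workcell import camera_params
def ray(n,uv,z):
    p=camera_params(n);R=cv2.Rodrigues(np.array(p['rvec'],float))[0];c=-R.T@np.array(p['tvec'],float).ravel()
    d=R.T@np.linalg.inv(np.array(p['camera_matrix']))@np.array([uv[0],uv[1],1.]);return (c+d*(z-c[2])/d[2]).round(1)
E
python3 - <<'E'
import cv2,numpy as np
from h import ray
im=cv2.imread('pics/top0.png');s=cv2.imread('pics/side0.png')
cv2.imwrite('pics/top0z.png',cv2.resize(im[125:260,325:465],None,fx=5,fy=4.4*5/4.4,interpolation=cv2.INTER_CUBIC)[:600] if 0 else cv2.resize(im[130:250,330:460],None,fx=5,fy=5,interpolation=cv2.INTER_CUBIC))
cv2.imwrite('pics/side0z.png',cv2.resize(s[90:215,280:420],None,fx=4.8,fy=4.8,interpolation=cv2.INTER_CUBIC))
hsv=cv2.cvtColor(im,cv2.COLOR_BGR2HSV)
def mask(lo,hi,roi):
    m=cv2.inRange(hsv,np.array(lo),np.array(hi)); k=np.zeros_like(m);x0,y0,x1,y1=roi;k[y0:y1,x0:x1]=m[y0:y1,x0:x1];return k
for nm,lo,hi,roi in (('yel',(20,120,100),(35,255,255),(400,185,450,250)),('blue',(100,120,60),(120,255,255),(345,220,405,265)),('box',(0,0,0),(180,255,50),(330,125,460,210))):
    m=mask(lo,hi,roi);pts=cv2.findNonZero(m);r=cv2.minAreaRect(cv2.convexHull(pts));print(nm,len(pts),cv2.boxPoints(r).round(1).tolist())
E
```

```text
yel 737 [[405.70001220703125, 242.0], [410.5, 190.5], [442.3999938964844, 193.5], [437.70001220703125, 244.89999389648438]]
blue 212 [[361.3999938964844, 236.5], [389.0, 233.3000030517578], [390.5, 246.1999969482422], [362.8999938964844, 249.5]]
box 4410 [[329.3999938964844, 125.0999984741211], [445.0, 114.69999694824219], [452.20001220703125, 195.89999389648438], [336.6000061035156, 206.1999969482422]]
```

View pics/top0z.png

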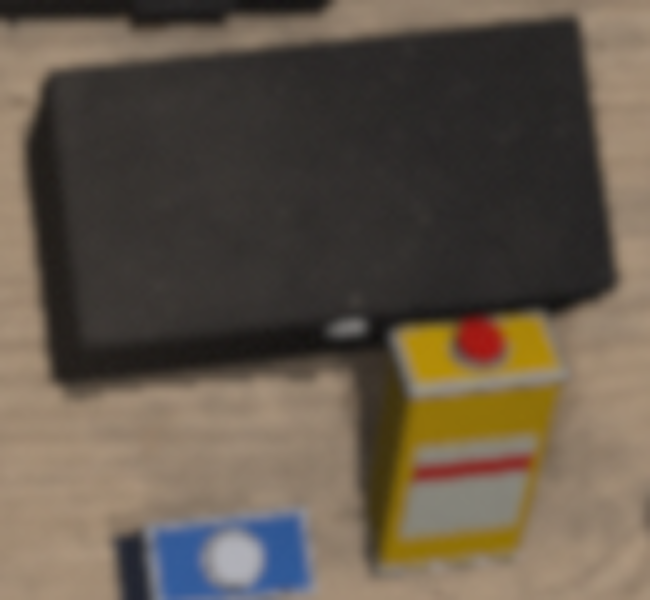

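View pics/side0z.png

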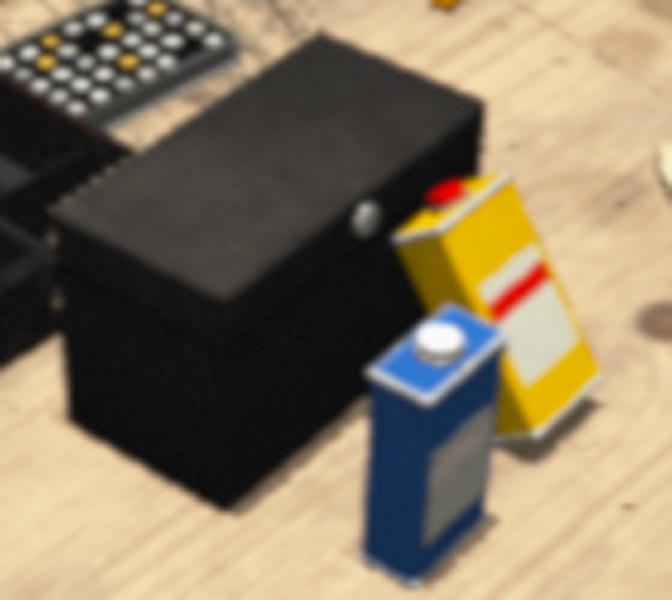

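Run:
```python
from h import *
f=lambda n,x,y,z:(print(n,(a:=ray('top',(330+x/5-.4,130+y/5-.4),z))),a)[1]
a=f('boxFL',80,345,125);b=f('boxFR',612,290,125);f('boxBL',52,72,125);f('boxBR',578,18,125);f('boxFLbase',60,382,0)
print('yaw(y axis dir) deg',np.degrees(np.arctan2(-(a-b)[0],(a-b)[1])))
c=f('yfootL',378,570,17);d=f('yfootR',522,552,17);e=f('ytopL',412,392,107);g=f('ytopR',562,375,107)
print('foot mid',(c+d)/2,'top mid',(e+g)/2,np.linalg.norm(c-d))
f('bluecap',235,557,117);f('blue fl',152,522,110);f('blue fr',300,513,110)
s=lambda n,x,y,z:print('side',n,ray('side',(280+x/4.8-.4,90+y/4.8-.4),z))
s('yfootL',528,438,17);s('yfootR',598,378,17);s('boxFL base',235,508,0);s('boxFL top',228,300,125);s('boxFR top',483,105,125);s('bluecap',440,340,117);s('ytopL',436,243,107);s('ytopR',510,175,107)
```

```text
boxFL [ 543.  -221.1  125. ]
boxFR [ 557.5 -405.6  125. ]
boxBL [ 638.6 -214.7  125. ]
boxBR [ 653.9 -399.7  125. ]
boxFLbase [ 543.3 -224.9    0. ]
yaw(y axis dir) deg 4.493683766983283
yfootL [ 465.1 -344.4   17. ]
yfootR [ 470.6 -401.1   17. ]
ytopL [ 525.7 -338.9  107. ]
ytopR [ 530.3 -392.2  107. ]
foot mid [ 467.85 -372.75   17.  ] top mid [ 528.   -365.55  107.  ] 56.96613028809316
bluecap [ 469.5 -272.4  117. ]
blue fl [ 482.5 -245.3  110. ]
blue fr [ 484.3 -296.8  110. ]
side yfootL [ 468.4 -345.7   17. ]
side yfootR [ 471.4 -401.4   17. ]
side boxFL base [ 544.  -232.2    0. ]
side boxFL top [ 540.7 -225.2  125. ]
side boxFR top [ 557.5 -407.2  125. ]
side bluecap [ 468.2 -273.6  117. ]
side ytopL [ 519.9 -332.5  107. ]
side ytopR [ 529.1 -394.3  107. ]
```

```bash
cat > plan.py <<'E'
import numpy as np,sys
from scipy.spatial.transform import Rotation as Ro
def Rt(phi,yaw=4.5):
    a=np.radians(yaw);n=np.array([np.cos(a),np.sin(a),0]);l=np.array([-np.sin(a),np.cos(a),0]);p=np.radians(phi);Z=np.array([0,0,1.])
    return np.c_[np.sin(p)*n-np.cos(p)*Z,np.cos(p)*n+np.sin(p)*Z,-l]
def sim(pos,R,rows):
    pos=np.array(pos,float)
    for r in rows:
        pos=pos+R@np.array(r[1:4]);R=R@Ro.from_rotvec(np.radians(r[4:7])).as_matrix()
    return pos,R
def plan(pos,R,goal,turn,N,g):
    "turn: rotvec deg total about tool axes"
    pos=np.array(pos,float);start=pos.copy();rows=[]
    for i in range(N):
        d=R.T@(start+(np.array(goal)-start)*(i+1)/N-pos)
        row=[g]+d.round().astype(int).tolist()+(np.array(turn)/N).round(1).tolist();rows.append(row);pos,R=sim(pos,R,[row])
    print(rows,pos.round(1));return pos,R
E
python3 - <<'E'
from plan import *
from workcell import status
o=status.get_obs();p=o['ee_pos'];R=Ro.from_rotvec(o['orientation']).as_matrix()
p,R=plan(p,R,(165,395,230),(0,0,0),4,0)
p,R=plan(p,R,(380,180,230),(40,0,0),8,65)
p,R=plan(p,R,(405,-110,230),(56,0,0),8,65)
p,R=plan(p,R,(400,-415,200),(56.8,0,0),8,65)
print(R.round(3)); print(Rt(0).round(3))
E
```

```text
[[0, 0, 0, -49, 0.0, 0.0, 0.0], [0, 0, 1, -49, 0.0, 0.0, 0.0], [0, 0, 0, -49, 0.0, 0.0, 0.0], [0, 0, 0, -49, 0.0, 0.0, 0.0]] [165.4 395.3 230.2]
[[65, 0, -35, -14, 5.0, 0.0, 0.0], [65, 0, -36, -12, 5.0, 0.0, 0.0], [65, 0, -38, -8, 5.0, 0.0, 0.0], [65, 0, -37, -4, 5.0, 0.0, 0.0], [65, 0, -38, -2, 5.0, 0.0, 0.0], [65, 0, -38, 2, 5.0, 0.0, 0.0], [65, 0, -38, 5, 5.0, 0.0, 0.0], [65, 0, -37, 8, 5.0, 0.0, 0.0]] [379.7 179.7 230.4]
[[65, 0, -34, -14, 7.0, 0.0, 0.0], [65, 0, -35, -9, 7.0, 0.0, 0.0], [65, 0, -36, -5, 7.0, 0.0, 0.0], [65, 0, -36, -1, 7.0, 0.0, 0.0], [65, 0, -36, 3, 7.0, 0.0, 0.0], [65, 1, -36, 9, 7.0, 0.0, 0.0], [65, 0, -34, 12, 7.0, 0.0, 0.0], [65, 0, -32, 16, 7.0, 0.0, 0.0]] [ 404.9 -109.5  229.8]
[[65, 4, -34, 18, 7.1, 0.0, 0.0], [65, 4, -31, 22, 7.1, 0.0, 0.0], [65, 3, -28, 25, 7.1, 0.0, 0.0], [65, 4, -25, 29, 7.1, 0.0, 0.0], [65, 4, -21, 32, 7.1, 0.0, 0.0], [65, 4, -17, 34, 7.1, 0.0, 0.0], [65, 3, -13, 36, 7.1, 0.0, 0.0], [65, 4, -8, 38, 7.1, 0.0, 0.0]] [ 400.2 -415.2  200.2]
[[-0.001  0.997  0.076]
 [-0.001  0.076 -0.997]
 [-1.    -0.001  0.001]]
[[ 0.     0.997  0.078]
 [ 0.     0.078 -0.997]
 [-1.     0.    -0.   ]]
```

apply_moves --pt "0 0 0 -25 0 0 0" --pt "0 0 0 -49 0 0 0" --pt "0 0 0 -49 0 0 0" --pt "0 0 0 -49 0 0 0" --pt "0 0 0 -24 0 0 0" --pt "0 0 0 0 0 0 0" --pt "0 0 0 0 0 0 0" --pt "0 0 0 0 0 0 0"

```text
t: 1.1
ee_pos: [167.1, 396.5, 230.7]
orientation: [-0.91, 1.371, 0.911]
ft_force: [-0.3, -0.3, 0.1]
width: 88.0
```

apply_moves --pt "65 0 -35 -14 5 0 0" --pt "65 0 -36 -12 5 0 0" --pt "65 0 -38 -8 5 0 0" --pt "65 0 -37 -4 5 0 0" --pt "65 0 -38 -2 5 0 0" --pt "65 0 -38 2 5 0 0" --pt "65 0 -38 5 5 0 0" --pt "65 0 -37 8 5 0 0"

```text
t: 2.1
ee_pos: [382.5, 179.1, 230.6]
orientation: [-0.369, 1.539, 0.369]
ft_force: [-0.0, 0.7, 0.5]
width: 65.3
```

apply_moves --pt "65 0 -34 -14 7 0 0" --pt "65 0 -35 -9 7 0 0" --pt "65 0 -36 -5 7 0 0" --pt "65 0 -36 -1 7 0 0" --pt "65 0 -36 3 7 0 0" --pt "65 1 -36 9 7 0 0" --pt "65 0 -34 12 7 0 0" --pt "65 0 -32 16 7 0 0"

```text
t: 3.1
ee_pos: [406.8, -111.0, 229.6]
orientation: [0.398, 1.534, -0.398]
ft_force: [0.3, 0.9, -1.0]
width: 65.3
```

apply_moves --pt "65 4 -34 18 7.1 0 0" --pt "65 4 -31 22 7.1 0 0" --pt "65 3 -28 25 7.1 0 0" --pt "65 4 -25 29 7.1 0 0" --pt "65 4 -21 32 7.1 0 0" --pt "65 4 -17 34 7.1 0 0" --pt "65 3 -13 36 7.1 0 0" --pt "65 4 -8 38 7.1 0 0"

```text
t: 4.1
ee_pos: [401.7, -417.0, 199.1]
orientation: [1.156, 1.242, -1.156]
ft_force: [1.0, -0.1, -0.2]
width: 65.5
```

apply_moves --pt "65 0 0 0 0 0 5" --pt "65 0 0 0 0 0 5" --pt "65 0 0 0 0 0 5" --pt "65 0 0 0 0 0 5" --pt "65 0 0 0 0 0 5" --pt "65 0 0 0 0 0 0" --pt "65 0 0 0 0 0 0" --pt "65 0 0 0 0 0 0"

```text
t: 5.1
ee_pos: [402.0, -415.4, 199.9]
orientation: [1.341, 0.929, -0.824]
ft_force: [0.0, -0.5, -0.4]
width: 65.4
```

Run:
```python
from plan import *
from workcell import status,get_image
import cv2
o=status.get_obs();p=o['ee_pos'];R=Ro.from_rotvec(o['orientation']).as_matrix()
print(p,o['qpos'],R.round(3));print(Rt(25).round(3))
print((R.T@(np.array([424,-415.5,16])-p)).round(1))
for n in('top','side','wrist'): cv2.imwrite(f'pics/{n}1.png',get_image(n)[:,:,::-1])
```

```text
[ 402.03736269 -415.38114169  199.87098686] [-1.01984666  0.33382537  1.93518759  0.5820364   0.75136857  0.06676653] [[ 0.421  0.904  0.077]
 [ 0.032  0.07  -0.997]
 [-0.907  0.422  0.001]]
[[ 0.421  0.904  0.078]
 [ 0.033  0.071 -0.997]
 [-0.906  0.423 -0.   ]]
[175.9 -57.8   1.7]
```

View pics/top1.png

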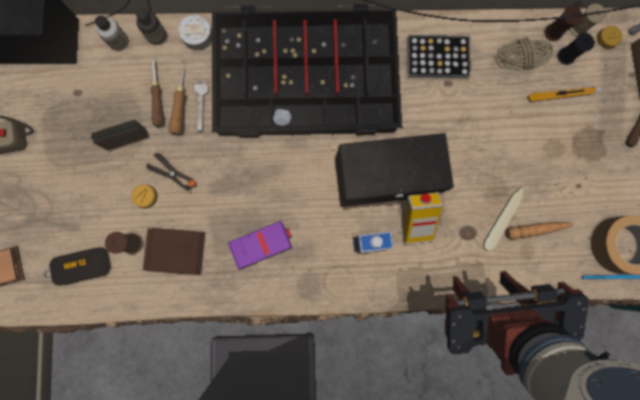

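View pics/wrist1.png

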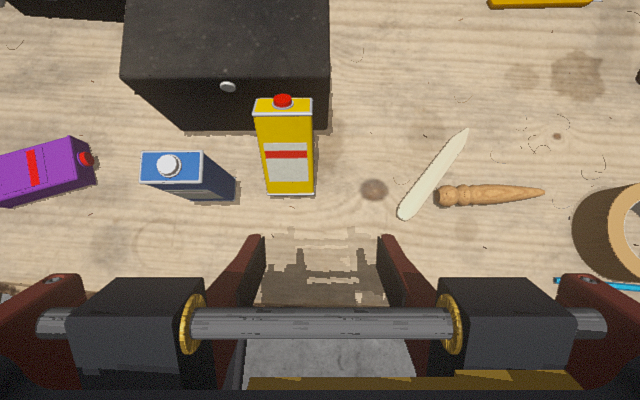

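View pics/side1.png

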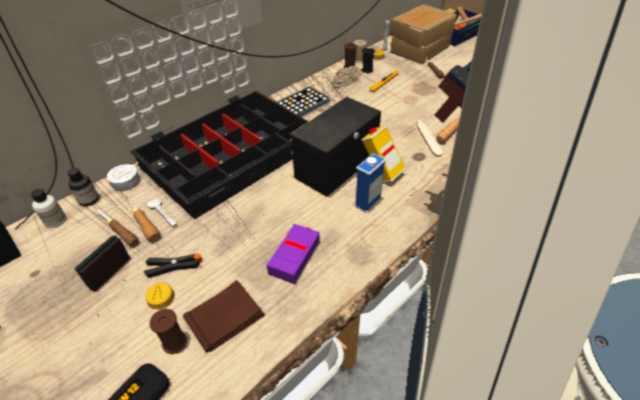

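The wrist view shows the yellow tin's foot from (268,195) to (314,192), the blue tin's foot near (235,200) and the putty knife's tip near (403,217). I'll cross-check with wrist rays.

```bash
cat >> h.py <<'E'
from workcell import status
from scipy.spatial.transform import Rotation as Ro
def wray(uv,z,o=None):
    o=o or status.get_obs();p=camera_params('wrist');T=np.array(p['T_tool_cam'])
    R=Ro.from_rotvec(o['orientation']).as_matrix();c=R@T[:3,3]+o['ee_pos']
    d=R@T[:3,:3]@np.linalg.inv(np.array(p['camera_matrix']))@np.array([uv[0],uv[1],1.]);return (c+d*(z-c[2])/d[2]).round(1)
E
python3 - <<'E'
from h import *
for n,uv,z in (('yfL',(268,195),17),('yfR',(314,192),17),('knife',(403,217),2),('blue foot R',(235,200),0),('bluecap',(168,165),117)): print(n,wray(uv,z))
E
```

```text
yfL [ 463.5 -346.    17. ]
yfR [ 471.3 -400.8   17. ]
knife [ 451.  -512.8    2. ]
blue foot R [ 456.7 -302.1    0. ]
bluecap [ 467.5 -274.7  117. ]
```

apply_moves --pt "65 20 -6 0 0 0 0" --pt "65 35 -11 0 0 0 0" --pt "65 35 -12 1 0 0 0" --pt "65 35 -12 0 0 0 0" --pt "65 26 -9 1 0 0 0" --pt "65 17 -6 0 0 0 0" --pt "65 8 -2 0 0 0 0" --pt "65 0 0 0 0 0 0"

```text
t: 6.25
ee_pos: [423.5, -415.3, 15.5]
orientation: [1.342, 0.929, -0.824]
ft_force: [0.9, -0.1, 0.5]
width: 65.7
```

Run:
```python
from plan import *
from workcell import status,get_image
import cv2
o=status.get_obs();print(o['ee_pos'],o['ft_force'])
for n in('top','wrist'): cv2.imwrite(f'pics/{n}2.png',get_image(n)[:,:,::-1])
t=cv2.imread('pics/top2.png');cv2.imwrite('pics/top2z.png',cv2.resize(t[170:290,330:490],None,fx=5,fy=5,interpolation=cv2.INTER_CUBIC))
```

```text
[ 423.46281008 -415.30484494   15.47082497] [ 0.9467501  -0.08283662  0.45443879]
```

View pics/top2z.png

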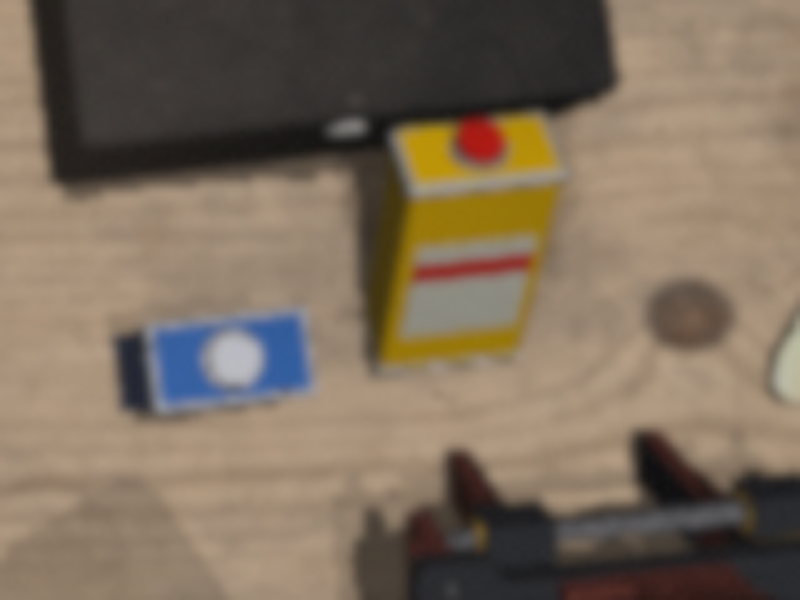

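View pics/wrist2.png

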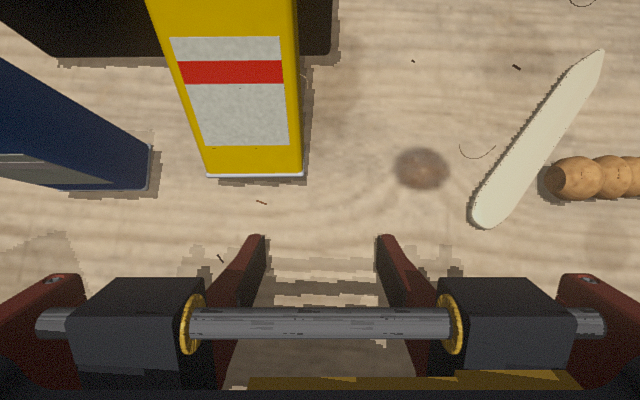

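Everything lines up: in the top zoom the left finger tip (458,455) sits behind the middle of the tin's foot at (450,363). Approach first, then a slow push.

apply_moves --pt "65 2.8 6 0 0 0 0" --pt "65 2.8 6 0 0 0 0" --pt "65 2.8 6 0 0 0 0" --pt "65 2.8 6 0 0 0 0" --pt "65 1.4 3 0 0 0 0" --pt "65 1.4 3 0 0 0 0" --pt "65 1.4 3 0 0 0 0" --pt "65 1.4 3 0 0 0 0"

```text
t: 7.35
ee_pos: [462.6, -412.2, 15.2]
orientation: [1.342, 0.93, -0.825]
ft_force: [-1.8, 0.2, -2.4]
width: 65.6
```

```bash
cat > look.py <<'E'
import sys,cv2
from workcell import status,get_image
o=status.get_obs();print(o['t'],o['ee_pos'].round(1),o['ft_force'].round(1));k=sys.argv[1]
t=get_image('top')[:,:,::-1];w=get_image('wrist')[:,:,::-1];s=get_image('side')[:,:,::-1]
a=cv2.resize(t[170:290,330:490],(400,300),interpolation=cv2.INTER_CUBIC);b=cv2.resize(w.copy(),(400,250));c=cv2.resize(s[90:215,280:440],(400,300),interpolation=cv2.INTER_CUBIC)
import numpy as np
cv2.imwrite(f'pics/l{k}.png',np.vstack([np.hstack([a,c]),np.hstack([b,b*0])]))
cv2.imwrite(f'pics/t{k}.png',t);cv2.imwrite(f'pics/w{k}.png',w)
E
python3 look.py 3
```

```text
7.35 [ 462.6 -412.2   15.2] [-1.8  0.2 -2.4]
```

View pics/l3.png

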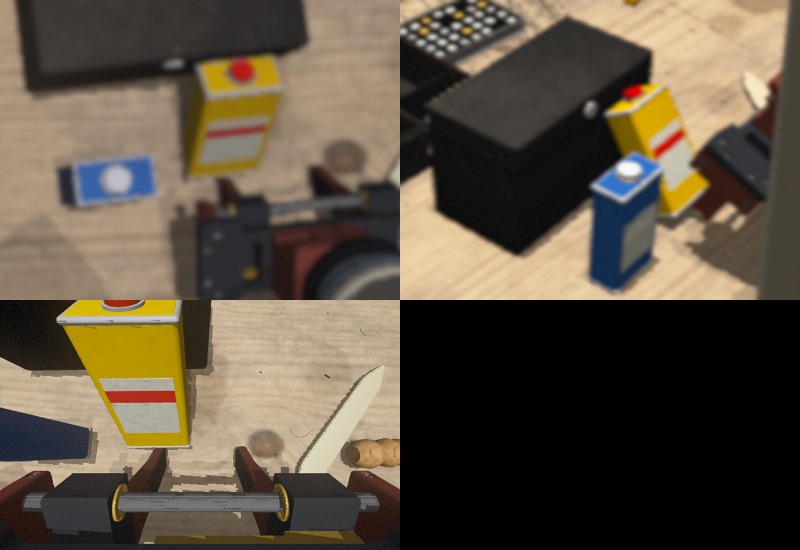

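apply_moves --pt "65 1.4 3 0 0 0 0" --pt "65 1.4 3 0 0 0 0" --pt "65 1.4 3 0 0 0 0" --pt "65 1.4 3 0 0 0 0" --pt "65 1.4 3 0 0 0 0" --pt "65 1.4 3 0 0 0 0" --pt "65 1.4 3 0 0 0 0" --pt "65 0 0 0 0 0 0"

```text
t: 8.5
ee_pos: [486.3, -410.7, 15.7]
orientation: [1.342, 0.929, -0.824]
ft_force: [-0.2, 0.2, 0.0]
width: 65.2
```

```bash
python3 look.py 4
```

```text
8.5 [ 486.3 -410.7   15.7] [-0.2  0.2  0. ]
```

View pics/l4.png

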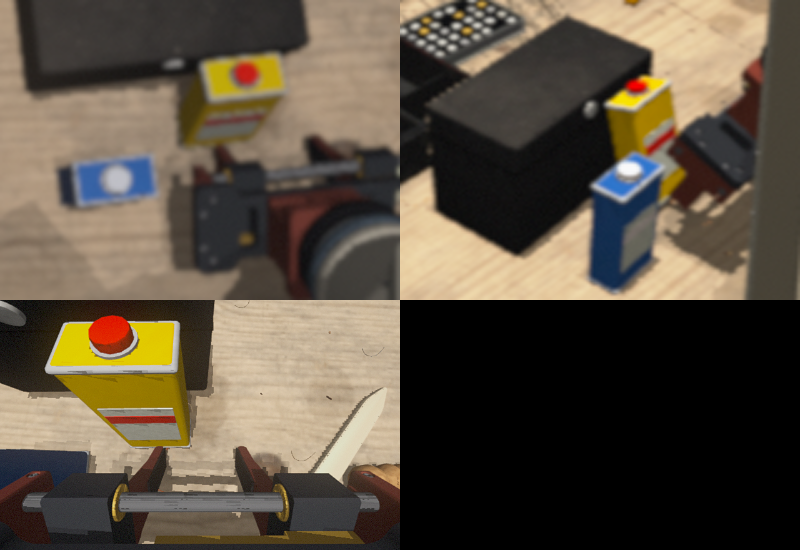

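The tin is rising, its foot has moved about 27 mm, and the blue tin hasn't moved. I'll continue more slowly.

apply_moves --pt "65 0.7 1.5 0 0 0 0" --pt "65 0.7 1.5 0 0 0 0" --pt "65 0.7 1.5 0 0 0 0" --pt "65 0.7 1.5 0 0 0 0" --pt "65 0.7 1.5 0 0 0 0" --pt "65 0.7 1.5 0 0 0 0" --pt "65 0.7 1.5 0 0 0 0" --pt "65 0 0 0 0 0 0"

```text
t: 9.65
ee_pos: [497.7, -409.8, 15.7]
orientation: [1.342, 0.929, -0.824]
ft_force: [0.5, 0.0, -0.5]
width: 65.5
```

```bash
python3 look.py 5
```

```text
9.65 [ 497.7 -409.8   15.7] [ 0.5  0.  -0.5]
```

View pics/l5.png

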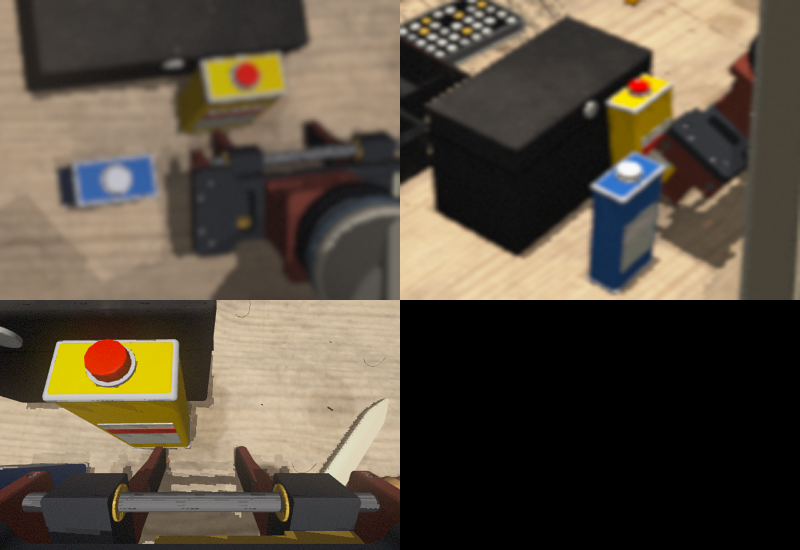

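apply_moves --pt "65 0.7 1.5 0 0 0 0" --pt "65 0.7 1.5 0 0 0 0" --pt "65 0.7 1.5 0 0 0 0" --pt "65 0.7 1.5 0 0 0 0" --pt "65 0.7 1.5 0 0 0 0" --pt "65 0.7 1.5 0 0 0 0" --pt "65 0 0 0 0 0 0" --pt "65 0 0 0 0 0 0"

```text
t: 10.8
ee_pos: [507.4, -409.1, 15.7]
orientation: [1.342, 0.929, -0.824]
ft_force: [-0.3, -0.3, -1.1]
width: 65.4
```

```bash
python3 look.py 6
```

```text
10.8 [ 507.4 -409.1   15.7] [-0.3 -0.3 -1.1]
```

View pics/w6.png

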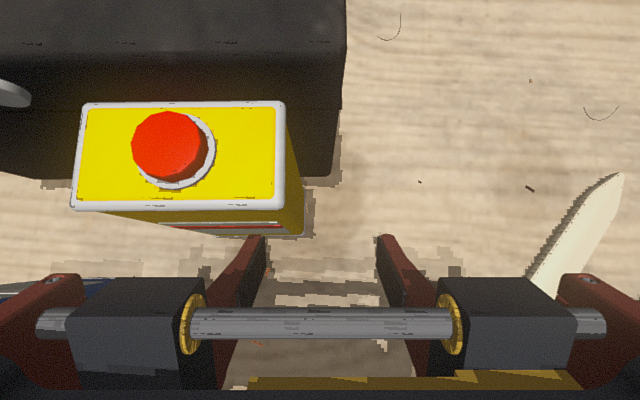

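View pics/l6.png

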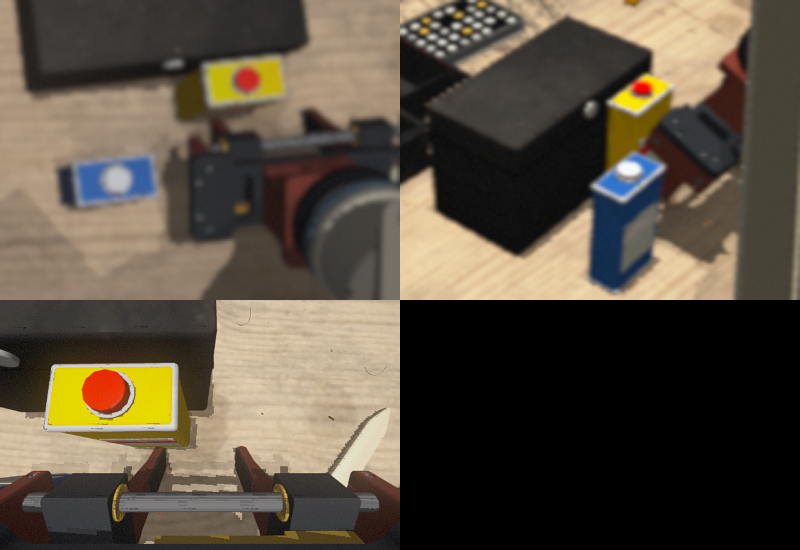

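Run:
```python
from h import *
a=np.radians(4.5);n=np.array([np.cos(a),np.sin(a),0]);l=np.array([-np.sin(a),np.cos(a),0])
f=np.array([544,-230,0]) # front left corner est
f2=np.array([557.5,-406,0])
for k,uv,z in(('nearL',(70,208),110),('nearR',(285,204),110),('farL',(85,102),110),('farR',(283,101),110),('footR near',(303,237),0),('footR far',(302,185),0),('boxR base',(334,183),0)):
    p=wray(uv,z);print(k,p,'n rel box',((p-f2)@n).round(1),((p-f)@n).round(1))
```

```text
nearL [ 517.6 -340.3  110. ] n rel box -34.6 -35.0
nearR [ 522.9 -397.2  110. ] n rel box -33.8 -34.2
farL [ 547.5 -338.6  110. ] n rel box -4.7 -5.0
farR [ 552. -394.  110.] n rel box -4.5 -4.9
footR near [ 517.6 -396.1    0. ] n rel box -39.0 -39.4
footR far [ 550.6 -392.7    0. ] n rel box -5.8 -6.2
boxR base [ 553.5 -413.1    0. ] n rel box -4.5 -4.9
```

The tin is essentially upright, with a gap of about 5 mm. I'll back off slowly, then lift clear.

apply_moves --pt "65 -0.7 -1.5 0 0 0 0" --pt "65 -0.7 -1.5 0 0 0 0" --pt "65 -1.4 -3 0 0 0 0" --pt "65 -2.8 -6 0 0 0 0" --pt "65 -4.2 -9 0 0 0 0" --pt "65 -7 -15 0 0 0 0" --pt "65 -7 -15 0 0 0 0" --pt "65 -7 -15 0 0 0 0"

```text
t: 11.95
ee_pos: [433.7, -414.6, 15.7]
orientation: [1.343, 0.929, -0.824]
ft_force: [1.5, 0.6, -0.6]
width: 65.4
```

apply_moves --pt "65 -7 -15 0 0 0 0" --pt "65 -18 0 0 0 0 0" --pt "65 -36 0 0 0 0 0" --pt "65 -36 0 0 0 0 0" --pt "65 -36 0 0 0 0 0" --pt "65 -18 0 0 0 0 0" --pt "65 0 0 0 0 0 0" --pt "65 0 0 0 0 0 0"

```text
t: 12.95
ee_pos: [357.6, -420.0, 145.2]
orientation: [1.343, 0.93, -0.824]
ft_force: [0.3, -0.3, -0.3]
width: 65.5
```

```bash
python3 look.py 7
```

```text
12.95 [ 357.6 -420.   145.2] [ 0.3 -0.3 -0.3]
```

View pics/l7.png

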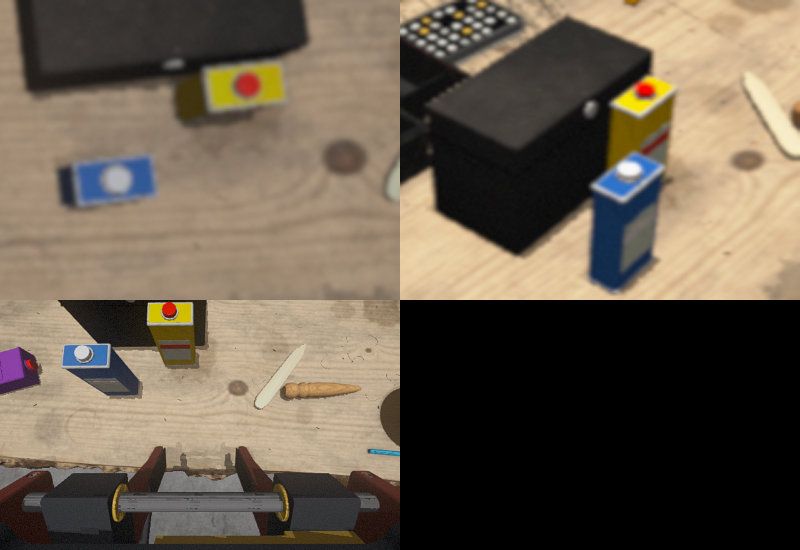

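View pics/w7.png

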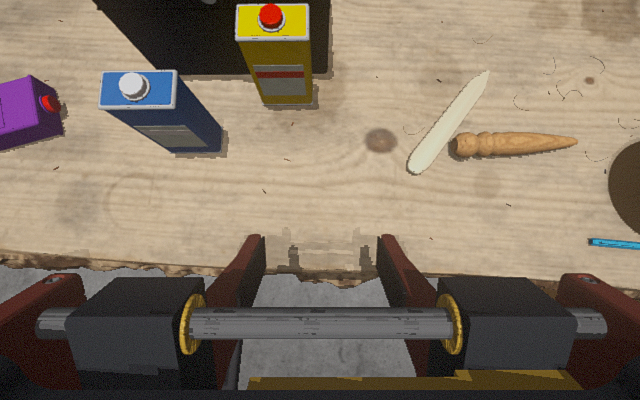

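The yellow tin now stands free. I'll measure its gap and lean, and the blue tin's shift.

Run:
```python
from h import *
a=np.radians(4.5);n=np.array([np.cos(a),np.sin(a),0]);l=np.array([-np.sin(a),np.cos(a),0]);f2=np.array([557.5,-406,0])
P=lambda k,p:print(k,p,'n',((p-f2)@n).round(1))
for k,uv,z in(('topnearL',(238,40),110),('topnearR',(309,40),110),('footL',(261,107),0),('footR',(312,102),0),('cap',(271,12),117),('bluecap',(133,83),117)): P('w '+k,wray(uv,z))
T=cv2.imread('pics/t7.png');hsv=cv2.cvtColor(T,cv2.COLOR_BGR2HSV)
red=cv2.inRange(hsv,(0,150,80),(6,255,255))|cv2.inRange(hsv,(174,150,80),(180,255,255));m=np.zeros_like(red);m[185:225,415:440]=red[185:225,415:440]
c=cv2.findNonZero(m).reshape(-1,2).mean(0);P('t cap',ray('top',c,117))
for nm in('top0','t7'):
    h=cv2.cvtColor(cv2.imread(f'pics/{nm}.png'),cv2.COLOR_BGR2HSV);b=cv2.inRange(h,(100,120,60),(120,255,255));m=np.zeros_like(b);m[220:265,345:405]=b[220:265,345:405];print('blue px',cv2.findNonZero(m).reshape(-1,2).mean(0))
cv2.imwrite('pics/t7z.png',cv2.resize(T[170:270,340:460],None,fx=6,fy=6,interpolation=cv2.INTER_CUBIC))
```

```text
w topnearL [ 513.4 -343.8  110. ] n -39.1
w topnearR [ 517.4 -397.7  110. ] n -39.3
w footL [ 512.4 -339.7    0. ] n -39.8
w footR [ 522.7 -396.3    0. ] n -33.9
w cap [ 533.  -368.2  117. ] n -21.5
w bluecap [ 468.9 -274.7  117. ] n -78.0
t cap [ 531.6 -365.7  117. ] n -22.7
blue px [375.82075472 241.39622642]
blue px [375.77209302 241.45116279]
```

View pics/t7z.png

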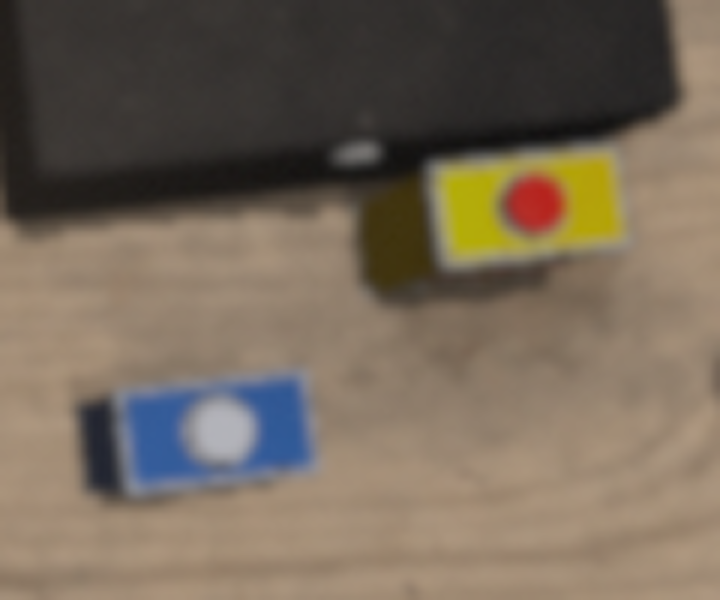

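```bash
python3 -c "
from workcell import close_job;print(close_job())"
```

```text
the job is handed in; nothing more can be done
None
```

The yellow tin now stands upright in front of the cash box, and I handed the job in at about 13 s of the 40 s allowed. No verdict was reported.

I tilted the gripper back 25° and used only its left finger. That pushed the middle of the tin's foot about 45 mm toward the box, in slow steps, until the tin stood up. Then I backed off and lifted the arm clear.

- **Yellow tin:** its centre is about 22 mm in front of the box's front face, which is about x = -71 mm in the box frame (limit -86 to -50). That leaves a gap of about 7 mm. The top and wrist cameras agree to within about 2.5 mm.
- **Upright:** the top and base edges on the robot side line up to within a few mm, so the lean is within about 3°. One base corner measured from the wrist camera was about 6 mm off the other. I put that down to pixel picking; in the picture the tin looks square to the box.
- **Blue tin:** it did not move visibly, shifting less than 0.1 pixel in the top view.
- **Robot:** it was touching nothing at hand-in. The wrist force stayed at about 3 N or less in every reading I took.

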